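# Slide a UV lamp rod home into a water-treatment reactor

## Task

Refit the UV lamp: take the lamp rod from its white cradle, slide its white nose partway into the reactor's blue gland, let go, take hold again further back near the orange tail, and push it gently home until the hidden spring contact at the bottom of the bore pushes back with about 4 N on top of the sliding drag (12 N would break it). Then let go, so that the rod stays home by itself. Do not force the rod sideways in the bore, and leave the other things on the bench where they are.

Things in the scene. Friction and masses are not known exactly. Their poses are not given: they have to be found in the camera images.
- lamp: UV lamp rod, straight and round, diameter 16 mm, length 240 mm, 160 g: white ceramic nose, clear glass middle, orange tail 35 mm long (two thin black/steel bands are paint-thin). Origin on its axis at its middle (near its centre of mass); +x along the rod to the nose. It starts lying level in the cradle, axis 50 mm above the table, held only by its weight.
- nose (a point): tip of the lamp rod's white nose, on the rod axis, 120 mm ahead of its middle. The nose tapers from 16 mm diameter to 8 mm at the tip over its last 14 mm.
- tail (a point): flat orange end of the lamp rod, on the rod axis, 120 mm behind its middle. When the lamp is home it stands 49 to 83 mm out of the gland.
- cradle: white plastic lamp cradle, fixed, base 200 x 50 x 10 mm with two saddles 80 mm either side of its middle, 16 mm wide along the rod, 30 mm across, tops 48 mm above the table (2 mm below the rod's axis); the rod is free between the saddles. Origin on the table under its middle, +x along the rod towards the nose.
- reactor: bench UV reactor, fixed: level steel chamber (diameter 76 mm, end cap 88) with a slim blue gland tube (outer diameter 34, 60 mm long) sticking out in front. Origin on the table under the gland's mouth; +x: the way the rod goes in. Chamber 60 to 240 mm behind the mouth, axis 85 mm high; two water ports rise to 155 mm height, 115 and 180 mm behind the mouth.
- mouth (a point): centre of the gland's open mouth, on the bore axis, 85 mm above the table, +x into the bore. The bore is round and level, 18 mm in diameter for the first 60 mm, then 20 mm. Wall loads, the seal's squeeze (20 N) included, above 40 N in all count as forcing the rod.
- seal (a point): point on the bore axis 28 mm inside the mouth, where a sprung rubber seal presses on the rod from above with about 9 N. It lifts 3 mm as the nose passes; past it the rod slides with a drag of 5 to 15 N (it differs each time, steady once past) and stays where it is left, its free end drooping or leaning up to 2 degrees while less than half in.
- socket: lamp socket at the bore's bottom, fixed; origin and axes as the reactor (no clue to the depth). In it is a hidden 15 mm brass spring contact on the bore axis with its free face at an unknown depth, 156 to 186 mm from the mouth: find it by feel. It resists with 1 N plus 1.5 N per mm. 4 N is right, 2 to 8.5 N works, 12 N breaks it; the drag hides a part of it once the rod stops.
- sample_a: white-capped clear sample bottle with a red dot, 52 mm diameter, 108 mm tall; origin under its base. Leave alone.
- sample_b: second sample bottle, the same. Leave alone.
- sample_c: third sample bottle, the same. Leave alone.
- amber: amber reagent bottle, 56 mm diameter, 130 mm tall, origin under its base. Leave alone.
- beaker: glass beaker, 70 mm diameter, 90 mm tall, origin under its base. Leave alone.
- oring: spare blue gland ring lying flat, 44 mm diameter, 12 mm thick, origin under it. Leave alone.
- spanner: steel spanner lying on the bench, 160 mm long, origin under its middle. Leave alone.

How it is judged:
By the outcome, as a careful person would: the job done as asked, in the order asked, and still so for the second after the job is handed in, with the robot touching nothing.
It also fails if it takes over 72 s, if anything falls off the work surface, if the arm or the gripper's body presses on something with over 40 N, if the wrist force passes 120 N, or if a joint passes its speed limit or range.

## Robot

A 6-joint arm with a two-finger parallel gripper is mounted at the origin on the work surface. World frame = base frame: x ahead of the robot, y to its left, z up, the work surface at z = 0. Lengths are in m, angles in degrees, forces in N, time in s.
With the tool pointing down it reaches from about 0.3 to 0.85 m from the base axis. Payload 5.4 kg.
Tool frame: the origin (TCP) lies on the centre line of the jaws, within the pads' length; the fingertips stand 14 mm ahead of it and the grasp point (between the pads) lies 5 mm behind it (arm.tips_ahead is the z of the fingertips in the tool frame, in m); z points along the fingers, y is the line along which they close (so a half turn about z gives the same grasp; the last joint's range is limited). The gripper opens to 85 mm and grips with 20 to 120 N. Pads are 22 mm wide; open, the fingers measure 114 mm over their backs; the gripper's body (76 mm by 85 mm) begins 54 mm behind the grasp point. The pads swing forward as they close: fully open they stand 13 mm farther back than shut.
Start: joints at [52.019, 9.076, 91.501, -0, 79.423, -12.038], TCP at [0.252, 0.517, 0.214] pointing down, gripper open.
Joint ranges: [-166.64, 166.64], [-54.1, 131.32], [10.49, 154.53], [-73.88, 253.88], [9.74, 151.15], [-171.62, 171.62]. Speed limits (degrees/s): [147.25, 147.25, 180, 180, 180, 180].

## Interface

Orientations are given as a 3x3 rotation matrix whose columns are the frame's x, y, z axes.
In Python, from bench import arm gives the robot as it stands.
- The arm moves only by the tool apply_moves, never from a script. Its argument "commands" is one flat list of numbers, 6 for each row, row after row: the shift along the tool's x, y, z in mm, then the turn, a rotation vector about the tool's x, y, z in rad. A call has 1 to 20 rows; each row is the pose to reach, as a shift and turn from the pose commanded when the call began, along the tool's axes at that moment; what a row does not reach only later rows make up. A row lasts 1/8 s, in which the tool goes at most 62.5 mm and 10.7 degrees, less where a joint would pass 70% of its speed; a pose out of reach is approached as far as the arm can. A call with a gripper value outside its range is refused whole. "jaw" is the finger opening in mm, from 0 to 85.4, set as the call begins (left out, the last holds). The fingers move at their own pace and stop on an object; the grip force is fixed at half the most. Time passes only in rows, so rows that repeat a pose let the fingers close. It gives the time, the measured TCP pose, the force, the opening and the grip force at its end, in the units of the state.
- arm.state(): the state, without advancing time (a new reading comes with each control period).
- arm.capture(name): name is "side" or "top"; returns the picture (480x640x3 uint8, blue, green, red); there is no depth.
- arm.camera_params(name): a dict with "fx", "fy", "cx", "cy" (pixels), "R" (3x3) and "t" (3): a world point X has camera coordinates R X + t. Camera axes: x right, y down, z forward; pixel columns grow to the right and rows downward; lengths in m; the calibration is good to about 2 mm. A picture is of the moment at which its call begins. camera_params takes no time and is no camera call.
- arm.job_done(): hands the job in; it is judged then, once.
Trained networks look in the newest picture that a camera, given by its name, has taken for a name from the list of things; names that differ only in an ending like _2 or _b are one class to them, and where a whole thing is asked for, a point or a joint stands for the part that bears it (a point fixed in the world has none). Each returns a list of dicts, best first, with "confidence" (0 to 1); they miss things now and then, are a little off and sometimes report something else, mostly with a low value. They report only what shows in the picture. A call takes as long as a camera call.
- arm.silhouettes(query, camera): "region" (480x640 bool, what is visible of it) and "uv" ([column, row] in pixels, amid what is visible of it).
- arm.tip_of(query, camera): "uv" ([column, row] in pixels: a listed point, or the origin of a listed thing).
The state is a dict: "clock": time; "joint_positions": joint angles; "joint_velocities": joint speeds; "joint_efforts": joint torques, N m; "position": TCP position; "tool_rot": TCP orientation; "contact_force": force on the tool from outside, world axes, zero at the start; "wrist_torque": the same for the moment, N m; "opening": opening from 0.0 (shut) to 1.0 (fully open); "finger_force": force on a finger pad.
Only numpy, scipy, OpenCV 4.12 (cv2) and the standard library are available. Lean on these libraries where they do the work, as an engineer would, in place of code of your own. Each camera call takes 0.05 s, during which the arm holds its last target. There are 200 camera calls.

## Working session

There is one attempt and no reset: what is moved stays moved. The work goes in short steps, Python scripts to look and compute and a tool call to move; the robot and the scene stay as the last step left them, time stands still between calls to the robot, and variables do not carry over. Pictures are saved under pics/ and viewed, at most 10 in all, crops included, and the job is handed in when it is done.

Besides the shell and the picture viewer there is one more tool, called in YAML: its name, and indented under it one key for each argument. apply_moves: Moves the arm, as the interface text tells. Its arguments: {"type":"object","properties":{"commands":{"type":"array","items":{"type":"number"}},"jaw":{"type":"number"}},"required":["commands"]}

```bash
mkdir -p pics; ls; python3 - <<'E'
from bench import arm
import cv2,numpy as np
for n in("side","top"):
    im=arm.capture(n); cv2.imwrite(f"pics/{n}0.png",im)
    p=arm.camera_params(n); R=np.array(p["R"]);t=np.array(p["t"])
    print(n,p["fx"],p["cx"],p["cy"],"cam",(-R.T@t).round(3),R.round(3).tolist())
    for q in("nose","tail","mouth","lamp","cradle","reactor"):
        print(q,[(np.round(d["uv"],1).tolist(),round(d["confidence"],2)) for d in arm.tip_of(q,n)[:2]])
print(arm.state())
E
```

```text
pics
side 506.6195142594945 315.06305280297215 235.1427042743407 cam [ 0.323 -0.726  0.746] [[0.94, -0.341, -0.007], [-0.227, -0.61, -0.759], [0.254, 0.715, -0.651]]
nose [([374.7, 434.0], 0.73), ([284.9, 267.9], 0.63)]
tail [([286.5, 374.9], 0.59)]
mouth [([282.0, 213.4], 0.75), ([275.7, 206.6], 0.55)]
lamp [([283.5, 317.5], 0.57)]
cradle [([286.2, 333.7], 0.94), ([282.4, 317.8], 0.37)]
reactor []
top 447.9036376509457 320.18290068952285 246.62462098032606 cam [0.45  0.005 1.011] [[-0.028, -0.999, -0.016], [-0.993, 0.03, -0.115], [0.115, 0.012, -0.993]]
nose [([343.6, 275.9], 0.9)]
tail [([456.7, 305.1], 0.58)]
mouth [([283.8, 256.9], 0.68)]
lamp [([400.7, 287.2], 0.59), ([500.7, 253.9], 0.46)]
cradle [([396.7, 293.4], 0.88), ([501.9, 254.5], 0.74)]
reactor [([285.8, 258.8], 0.8)]
{'clock': 0.7, 'joint_positions': array([ 5.20209681e+01,  9.07471574e+00,  9.15014261e+01, -1.36375134e-03,
        7.94245076e+01, -1.20365339e+01]), 'joint_velocities': array([-0.00527877, -0.07517974, -0.02788796, -0.05735283, -0.01857917,
       -0.03976999]), 'joint_efforts': array([ 2.88729279e-04, -3.95905852e+01, -3.31642735e+01, -3.06058892e-04,
        3.73676294e-04,  1.54044636e-05]), 'position': array([0.2515441 , 0.51703364, 0.21410775]), 'tool_rot': array([[-8.99235454e-01,  4.37464968e-01,  1.14681460e-05],
       [ 4.37464967e-01,  8.99235454e-01, -2.33322602e-05],
       [-2.05196099e-05, -1.59642835e-05, -1.00000000e+00]]), 'contact_force': array([ 0.27877785, -0.61333866, -0.22978101]), 'wrist_torque': array([ 0.00051788, -0.05077632, -0.01028478]), 'finger_force': 0.0, 'opening': 0.9989914593977811}
```

View pics/side0.png

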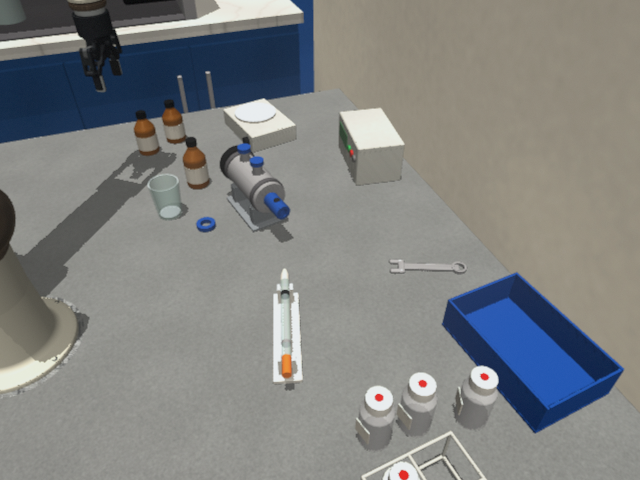

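View pics/top0.png

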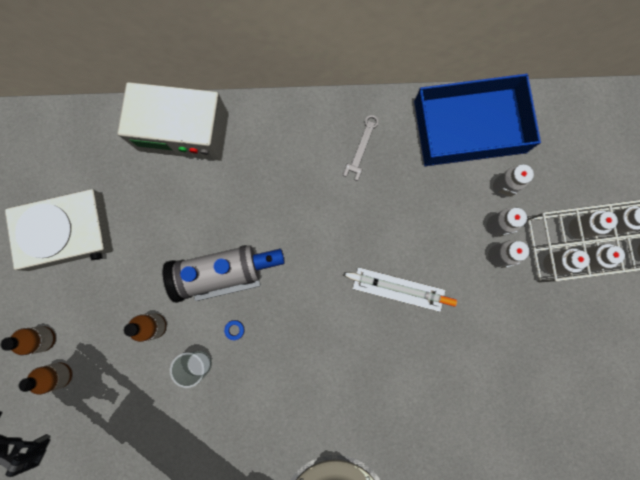

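Side view: the rod has its nose at (285,268) and orange tail at (287,374), and the gland mouth is near (282,212). Top view: nose (344,276), tail (457,301), mouth (284,257), blue ports at (222,266) and (190,273). The path between the cradle and the reactor is clear.

```bash
cat > h.py <<'E'
from bench import arm
import cv2,numpy as np
from scipy.optimize import minimize,least_squares
P={n:arm.camera_params(n) for n in("side","top")}
def proj(n,X):
    p=P[n];c=np.atleast_2d(X)@np.array(p["R"]).T+np.array(p["t"])
    return np.c_[p["fx"]*c[:,0]/c[:,2]+p["cx"],p["fy"]*c[:,1]/c[:,2]+p["cy"]]
def cyl(o,d,segs):
    "ring points of a body of revolution: segs=[(s,r),...] along unit d from o"
    d=np.array(d)/np.linalg.norm(d);a=np.cross(d,[0,0,1.]);a/=np.linalg.norm(a);b=np.cross(a,d)
    th=np.linspace(0,2*np.pi,40,endpoint=False)
    return np.vstack([o+s*d+r*(np.cos(th)[:,None]*a+np.sin(th)[:,None]*b) for s,r in segs])
def hull(n,X,K=8):
    m=np.zeros((480*K//4,640*K//4),np.uint8)
    h=cv2.convexHull(proj(n,X).astype(np.float32))[:,0]
    return h
def render(h,box,K=8):
    x0,y0,x1,y1=box
    m=np.zeros(((y1-y0)*K,(x1-x0)*K),np.uint8)
    cv2.fillPoly(m,[np.round(((h-[x0,y0]+.5)*K-.5)*16).astype(np.int32)],255,shift=4)
    return cv2.resize(m,(x1-x0,y1-y0),interpolation=cv2.INTER_AREA)/255.
def tri(uvs):
    f=lambda X:np.concatenate([proj(n,X)[0]-uv for n,uv in uvs.items()])
    r=least_squares(f,[.45,0,.06]);return r.x,np.abs(r.fun).max()
E
python3 - <<'E'
from h import *
out=[]
for n,b in(("side",(220,135,310,235)),("side",(265,255,310,390)),("top",(150,235,300,310)),("top",(335,260,465,315))):
    im=cv2.imread(f"pics/{n}0.png")
    h=cv2.cvtColor(im,cv2.COLOR_BGR2HSV);
    blue=((h[...,0]>100)&(h[...,0]<130)&(h[...,1]>140)).astype(np.uint8)
    org=((h[...,0]<18)&(h[...,1]>150)).astype(np.uint8)
    x0,y0,x1,y1=b
    for nm,m in(("blue",blue),("org",org)):
        k,l,st,ce=cv2.connectedComponentsWithStats(m[y0:y1,x0:x1])
        for i in range(1,k):
            if st[i,4]>15: print(n,nm,st[i],(ce[i]+[x0,y0]).round(1))
    c=cv2.resize(im[y0:y1,x0:x1],None,fx=4,fy=4,interpolation=cv2.INTER_CUBIC); out.append(c[:, :])
W=np.zeros((600,800,3),np.uint8)
# layout
def put(c,x,y,s):
    c=cv2.resize(c,None,fx=s,fy=s);W[y:y+c.shape[0],x:x+c.shape[1]]=c[:600-y,:800-x]
put(out[0],0,0,.75);put(out[1],280,0,.9);put(out[2],450,0,.55);put(out[3],450,200,.65)
cv2.imwrite("pics/crop.png",W)
E
```

```text
side blue [ 17   8  13  10 101] [243.5 147.7]
side blue [ 30  22  13  10 102] [256.2 161. ]
side blue [ 45  58  24  26 344] [276.3 205.3]
side org [ 17 100   9  22 191] [286.1 365.4]
top blue [103  14  31  21 425] [267.7 259.2]
top blue [ 64  24  15  15 182] [221.2 265.9]
top blue [ 30  32  17  14 190] [188.2 273.6]
top org [105  36  17  10  98] [448.  300.8]
```

View pics/crop.png

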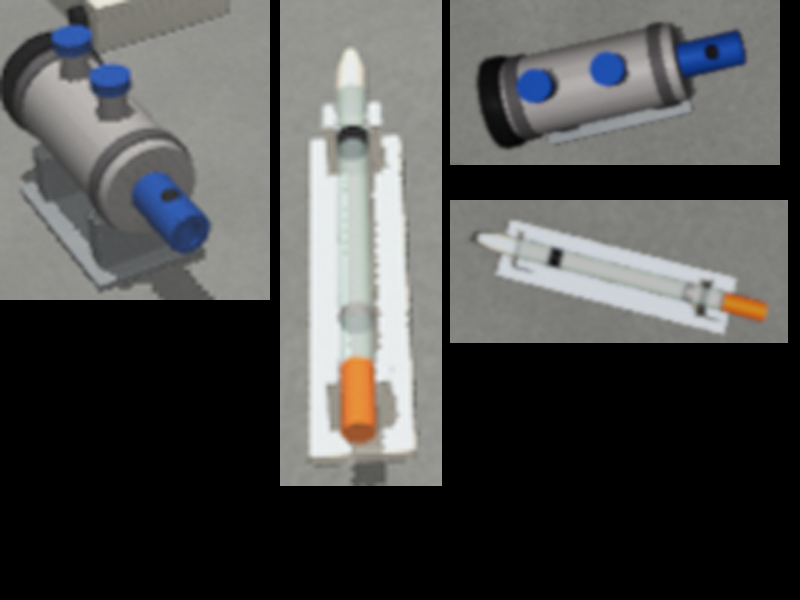

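The crops show the gland, ports, nose and orange tail clearly in both views, and nothing hides them. Next I fit models to both masks.

```bash
cat > fit.py <<'E'
from h import *
I={n:cv2.imread(f"pics/{n}0.png") for n in P}
H={n:cv2.cvtColor(I[n],cv2.COLOR_BGR2HSV) for n in P}
blue={n:((h[...,0]>100)&(h[...,0]<130)&(h[...,1]>120)).astype(float) for n,h in H.items()}
org={n:((h[...,0]<20)&(h[...,1]>120)).astype(float) for n,h in H.items()}
def fitcyl(mask,boxes,segs,z,x0,cams,extra=None):
    def c(v):
        d=[np.cos(v[2]),np.sin(v[2]),0];e=0
        for n in cams:
            x,y,X,Y=boxes[n];e+=((render(hull(n,cyl(np.array([v[0],v[1],z]),d,segs)),boxes[n])-mask[n][y:Y,x:X])**2).sum()
        return e+(extra(v) if extra else 0)
    best=None
    for k in range(3):
        s=np.array(x0)+np.vstack([np.zeros(3),np.diag([.01,.01,.08])])*(1 if k==0 else .4)
        r=minimize(c,x0,method="Nelder-Mead",options=dict(initial_simplex=s,xatol=1e-5,fatol=1e-3));x0=r.x
    return r.x,r.fun
ports={"side":[[256.2,161.0],[243.5,147.7]],"top":[[221.2,265.9],[188.2,273.6]]}
def dports(v,cams,zz=.151):
    d=np.array([np.cos(v[2]),np.sin(v[2]),0])
    return np.array([proj(n,np.array([v[0],v[1],zz])+s*d)[0]-ports[n][i] for n in cams for i,s in enumerate((.115,.18))])
gb={"side":(255,185,300,230),"top":(245,240,295,280)}
for cams in(("side","top"),("side",),("top",)):
    v,e=fitcyl(blue,gb,[(0,.017),(.06,.017)],.085,[.43,.1,1.8],cams,lambda v:5*(dports(v,cams)**2).sum())
    print("mouth",cams,v[:2].round(4),np.degrees(v[2]).round(2),round(e,1),dports(v,cams).round(1).tolist())
tips={"side":[284.5,268.3],"top":[344.2,274.6]}
lb={"side":(275,345,300,385),"top":(425,285,470,315)}
for cams in(("side","top"),("side",),("top",)):
    f=lambda v:20*sum(((proj(n,np.array([v[0]+.24*np.cos(v[2]),v[1]+.24*np.sin(v[2]),.05]))[0]-tips[n])**2).sum() for n in cams)
    v,e=fitcyl(org,lb,[(0,.008),(.035,.008)],.05,[.36,-.28,1.4],cams,f)
    print("tail",cams,v[:2].round(4),np.degrees(v[2]).round(2),round(e,1),"nose",(v[:2]+.24*np.array([np.cos(v[2]),np.sin(v[2])])).round(4),round(f(v),2))
E
python3 fit.py
```

```text
mouth ('side', 'top') [0.5415 0.0954] 101.18 121.2 [[-0.5, -0.5], [-0.5, -0.3], [-0.2, -0.3], [-0.1, -0.5]]
mouth ('side',) [0.482  0.0948] 78.88 914.1 [[-7.2, 1.0], [3.9, -1.0]]
mouth ('top',) [0.5412 0.0956] 101.37 48.2 [[-0.3, 0.0], [-0.2, -0.1]]
tail ('side', 'top') [ 0.3653 -0.2304] 55.11 385.3 nose [ 0.5026 -0.0336] 52.27
tail ('side',) [ 0.4024 -0.2513] 64.76 208.0 nose [ 0.5047 -0.0342] 0.0
tail ('top',) [ 0.3708 -0.235 ] 57.39 125.0 nose [ 0.5002 -0.0329] 0.0
```

```bash
sed -i 's/\[.43,.1,1.8\]/[.541,.0955,1.767]/; s/\[.36,-.28,1.4\]/[.445,-.268,1.34]/' fit.py; python3 fit.py
```

```text
mouth ('side', 'top') [0.5418 0.0957] 101.39 121.8 [[-0.6, -0.5], [-0.6, -0.3], [-0.4, -0.2], [-0.2, -0.3]]
mouth ('side',) [0.5428 0.0944] 101.36 65.0 [[0.0, -0.3], [-0.0, -0.1]]
mouth ('top',) [0.5415 0.0957] 101.45 48.1 [[-0.3, -0.0], [-0.2, -0.1]]
tail ('side', 'top') [ 0.4354 -0.265 ] 73.8 116.5 nose [ 0.5023 -0.0346] 59.82
tail ('side',) [ 0.4355 -0.2659] 73.38 27.3 nose [ 0.5042 -0.0359] 8.49
tail ('top',) [ 0.4346 -0.2646] 74.2 23.6 nose [ 0.4999 -0.0337] 3.1
```

```bash
cat >> h.py <<'E'
from scipy.spatial.transform import Rotation as Ro
def rel(grasp,yaw,s=None):
    "tool shift (mm), turn (rad) to bring the grasp point to grasp, tool down, tool x at yaw deg"
    s=s or arm.state();R=s["tool_rot"];c,q=np.cos(np.radians(yaw)),np.sin(np.radians(yaw))
    T=np.array([[c,q,0],[q,-c,0],[0,0,-1]])
    p=np.array(grasp)-.005*np.array([0,0,1])
    return (R.T@(p-s["position"])*1000).round(1).tolist(),Ro.from_matrix(R.T@T).as_rotvec().round(4).tolist()
def info():
    s=arm.state();print("t",round(s["clock"],2),"pos",(s["position"]*1000).round(1),"x",s["tool_rot"][:,0].round(4),"z",s["tool_rot"][:,2].round(4),"F",s["contact_force"].round(1),"T",s["wrist_torque"].round(2),"open",round(s["opening"],3),"ff",s["finger_force"])
E
python3 -c "
from h import *
info();print(rel([.460,-.1786,.16],73.8))"
```

```text
t 0.7 pos [251.5 517.  214.1] x [-0.8992  0.4375 -0.    ] z [ 0. -0. -1.] F [ 0.3 -0.6 -0.2] T [ 0.   -0.05 -0.01] open 0.999 ff 0.0
([-491.8, -534.3, 59.1], [0.0, 0.0, 1.4008])
```

apply_moves:
  commands: [-492, -534, 0, 0, 0, 1.4008, -492, -534, 0, 0, 0, 1.4008, -492, -534, 0, 0, 0, 1.4008, -492, -534, 0, 0, 0, 1.4008, -492, -534, 0, 0, 0, 1.4008, -492, -534, 0, 0, 0, 1.4008, -492, -534, 0, 0, 0, 1.4008, -492, -534, 0, 0, 0, 1.4008, -492, -534, 59, 0, 0, 1.4008, -492, -534, 59, 0, 0, 1.4008, -492, -534, 59, 0, 0, 1.4008, -492, -534, 59, 0, 0, 1.4008, -492, -534, 59, 0, 0, 1.4008, -492, -534, 59, 0, 0, 1.4008, -492, -534, 59, 0, 0, 1.4008, -492, -534, 59, 0, 0, 1.4008]
  jaw: 60

```text
clock: 2.7
position: [0.4605, -0.1776, 0.1556]
tool_rot: [[0.278, 0.961, 0.001], [0.961, -0.278, -0.0], [-0.0, 0.001, -1.0]]
contact_force: [-0.1, -0.2, 0.0]
opening: 0.702
finger_force: 0.0
```

```bash
python3 -c "
from h import *
info();print(rel([.460,-.1786,.05],73.8))
W=[arm.capture(n)[y:y+150,x:x+200] for n,x,y in(('side',200,250),('top',320,210))]
cv2.imwrite('pics/hover.png',np.hstack([cv2.resize(w,None,fx=2,fy=3,interpolation=cv2.INTER_CUBIC) for w in W]))"
```

```text
t 2.7 pos [ 460.5 -177.6  155.6] x [ 2.777e-01  9.607e-01 -2.000e-04] z [ 7.e-04 -5.e-04 -1.e+00] F [-0.1 -0.2  0. ] T [-0.01 -0.03  0.03] open 0.702 ff 0.0
([-1.1, -0.3, 110.6], [0.0008, 0.0002, 0.0014])
```

View pics/hover.png

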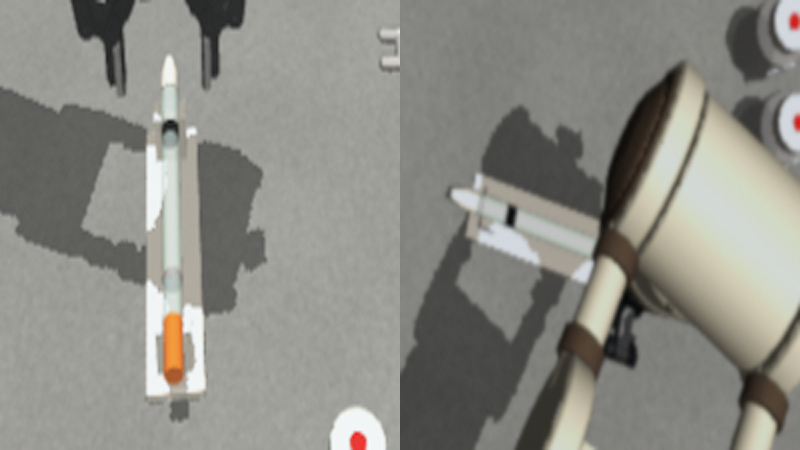

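The fingers straddle the rod line in the side view (rod at crop x≈172, fingers at 120 and 205, at hover height). I'll descend and close.

apply_moves:
  commands: [0, 0, 50, 0, 0, 0, 0, 0, 90, 0, 0, 0, 0, 0, 110.5, 0, 0, 0, 0, 0, 110.5, 0, 0, 0, 0, 0, 110.5, 0, 0, 0]

```text
clock: 3.42
position: [0.4612, -0.1788, 0.0458]
tool_rot: [[0.279, 0.96, 0.002], [0.96, -0.279, -0.001], [-0.001, 0.002, -1.0]]
contact_force: [0.4, -0.6, 0.3]
opening: 0.702
finger_force: 0.0
```

apply_moves:
  commands: [0, 0, 0, 0, 0, 0, 0, 0, 0, 0, 0, 0, 0, 0, 0, 0, 0, 0, 0, 0, 0, 0, 0, 0, 0, 0, 0, 0, 0, 0, 0, 0, 0, 0, 0, 0, 0, 0, 0, 0, 0, 0, 0, 0, 0, 0, 0, 0]
  jaw: 0

```text
clock: 4.42
position: [0.4604, -0.1784, 0.0446]
tool_rot: [[0.279, 0.96, -0.0], [0.96, -0.279, -0.0], [-0.0, -0.0, -1.0]]
contact_force: [-0.0, -0.8, 0.1]
opening: -0.0
finger_force: 0.0
```

```bash
python3 -c "
from h import *
info()"
```

```text
t 4.42 pos [ 460.4 -178.4   44.6] x [ 0.279   0.9603 -0.    ] z [-0. -0. -1.] F [-0.  -0.8  0.1] T [ 0.04  0.05 -0.01] open -0.0 ff 0.0
```

```bash
python3 -c "
from h import *
I={n:arm.capture(n) for n in P}
for n in I: cv2.imwrite(f'pics/{n}1.png',I[n])
g=arm.state()['position']
for n in P: print(n,proj(n,g+[0,0,.005]).round(1), proj(n,g-[0,0,.014]).round(1))
W=[I[n][y:y+150,x:x+200] for n,x,y in(('side',200,240),('top',320,210))]
cv2.imwrite('pics/miss.png',np.hstack([cv2.resize(w,None,fx=2,fy=3,interpolation=cv2.INTER_CUBIC) for w in W]))"
```

```text
side [[284.8 329.2]] [[285.3 336.1]]
top [[413.1 291.3]] [[411.5 291.4]]
```

View pics/miss.png

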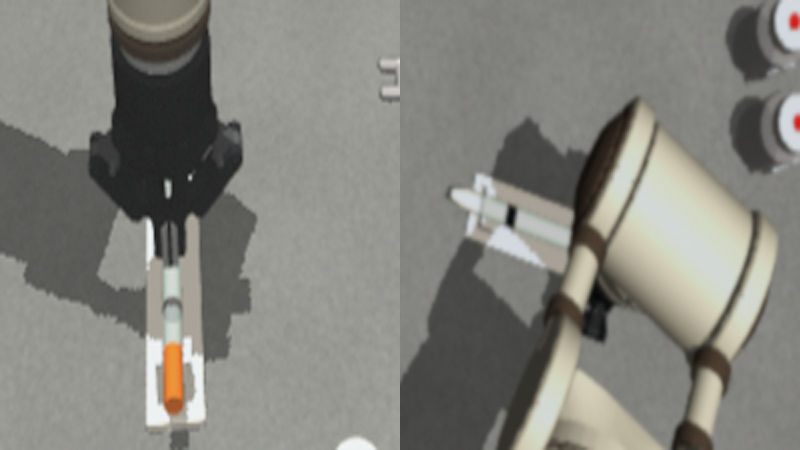

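```bash
python3 -c "
from h import *
print(arm.tips_ahead);info()
I=cv2.imread('pics/side1.png');x,y=250,280
c=cv2.resize(I[y:y+75,x:x+75],None,fx=8,fy=8,interpolation=cv2.INTER_NEAREST)
g=arm.state()['position']
for dz in (.005,-.014):
  u,v=proj('side',g+[0,0,dz])[0];cv2.circle(c,(int((u-x+.5)*8),int((v-y+.5)*8)),4,(0,0,255),-1)
cv2.imwrite('pics/z.png',c)"
```

```text
0.014
t 4.53 pos [ 460.4 -178.4   44.6] x [ 0.279   0.9603 -0.    ] z [-0.  0. -1.] F [ 0.6  0.1 -0.1] T [ 0.06 -0.06  0.01] open -0.001 ff 0.0
```

View pics/z.png

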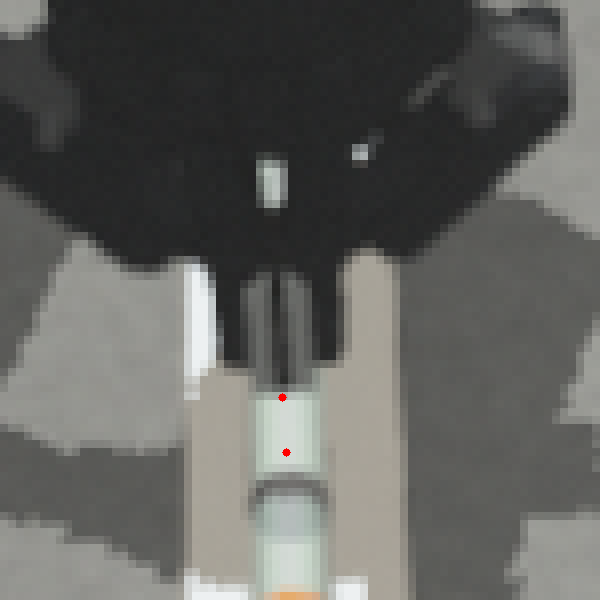

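```bash
python3 -c "
from h import *
for z in(.13,.14,.15,.16,.17,.18): print(z,proj('side',[.4605,-.1776,z]).round(1),proj('side',[.4605-.034*.96,-.1776+.034*.278,z]).round(1),proj('side',[.4605+.034*.96,-.1776-.034*.278,z]).round(1))
print('now')
for z in(.03,.04,.05,.06,.07): print(z,proj('side',[.4604,-.1784,z]).round(1), proj('side',[.4604-.003,-.1784-.011,z]).round(1))
"
```

```text
0.13 [[282.5 297.4]] [[261.7 298.5]] [[303.3 296.3]]
0.14 [[282.2 293.2]] [[261.2 294.4]] [[303.1 292.1]]
0.15 [[281.9 289. ]] [[260.7 290.1]] [[303.  287.9]]
0.16 [[281.6 284.7]] [[260.2 285.8]] [[302.9 283.5]]
0.17 [[281.3 280.3]] [[259.8 281.4]] [[302.7 279.1]]
0.18 [[281.  275.8]] [[259.3 276.9]] [[302.6 274.7]]
now
0.03 [[285.4 336.3]] [[285.6 341.5]]
0.04 [[285.1 332.7]] [[285.4 337.9]]
0.05 [[284.8 329.1]] [[285.1 334.3]]
0.06 [[284.6 325.4]] [[284.8 330.6]]
0.07 [[284.3 321.6]] [[284.6 326.8]]
```

The pads closed on nothing. In both side views the fingertips appear about 30 mm higher than stated, just above the rod. I'll open, go 15 mm lower, which is safe under either reading, and try again.

apply_moves:
  commands: [0, 0, 0, 0, 0, 0, 0, 0, 0, 0, 0, 0, 0, 0, 0, 0, 0, 0, 0, 0, 0, 0, 0, 0, 0, 0, 0, 0, 0, 0, 0, 0, 7, 0, 0, 0, 0, 0, 15, 0, 0, 0, 0, 0, 15, 0, 0, 0]
  jaw: 45

```text
clock: 5.52
position: [0.4595, -0.1778, 0.0284]
tool_rot: [[0.279, 0.96, -0.002], [0.96, -0.279, 0.001], [0.001, -0.002, -1.0]]
contact_force: [-0.9, 0.1, -0.0]
opening: 0.527
finger_force: 0.0
```

apply_moves:
  commands: [0, 0, 0, 0, 0, 0, 0, 0, 0, 0, 0, 0, 0, 0, 0, 0, 0, 0, 0, 0, 0, 0, 0, 0, 0, 0, 0, 0, 0, 0, 0, 0, 0, 0, 0, 0]
  jaw: 0

```text
clock: 6.28
position: [0.4606, -0.1786, 0.03]
tool_rot: [[0.279, 0.96, 0.001], [0.96, -0.279, -0.0], [-0.0, 0.001, -1.0]]
contact_force: [-1.3, 1.1, 5.1]
opening: 0.159
finger_force: 58.8
```

The opening is 13.6 mm, under the 16 mm diameter, so the pads pinch the rod's upper half. The fingers really do sit higher than stated. I'll open, go 11 mm lower, and grip again.

apply_moves:
  commands: [0, 0, 0, 0, 0, 0, 0, 0, 0, 0, 0, 0, 0, 0, 0, 0, 0, 0, 0, 0, 0, 0, 0, 0, 0, 0, 5, 0, 0, 0, 0, 0, 8, 0, 0, 0, 0, 0, 11, 0, 0, 0, 0, 0, 11, 0, 0, 0]
  jaw: 45

```text
clock: 7.28
position: [0.4601, -0.1782, 0.0182]
tool_rot: [[0.279, 0.96, -0.001], [0.96, -0.279, 0.0], [0.0, -0.001, -1.0]]
contact_force: [0.5, 0.2, 0.4]
opening: 0.523
finger_force: 0.0
```

apply_moves:
  commands: [0, 0, 0, 0, 0, 0, 0, 0, 0, 0, 0, 0, 0, 0, 0, 0, 0, 0, 0, 0, 0, 0, 0, 0, 0, 0, 0, 0, 0, 0, 0, 0, 0, 0, 0, 0]
  jaw: 0

```text
clock: 8.02
position: [0.4606, -0.1786, 0.0189]
tool_rot: [[0.279, 0.96, 0.0], [0.96, -0.279, -0.0], [-0.0, 0.001, -1.0]]
contact_force: [-0.8, 0.6, 4.1]
opening: 0.16
finger_force: 58.5
```

```bash
python3 -c "
from h import *
info()
I=arm.capture('side');cv2.imwrite('pics/side2.png',I);x,y=235,265
cv2.imwrite('pics/z2.png',cv2.resize(I[y:y+120,x:x+100],None,fx=5,fy=5,interpolation=cv2.INTER_NEAREST))"
```

```text
t 8.03 pos [ 460.6 -178.6   18.9] x [ 2.791e-01  9.603e-01 -2.000e-04] z [ 5.e-04 -3.e-04 -1.e+00] F [-0.8  0.6  4.1] T [0.12 0.06 0.06] open 0.16 ff 58.530253171920776
```

View pics/z2.png

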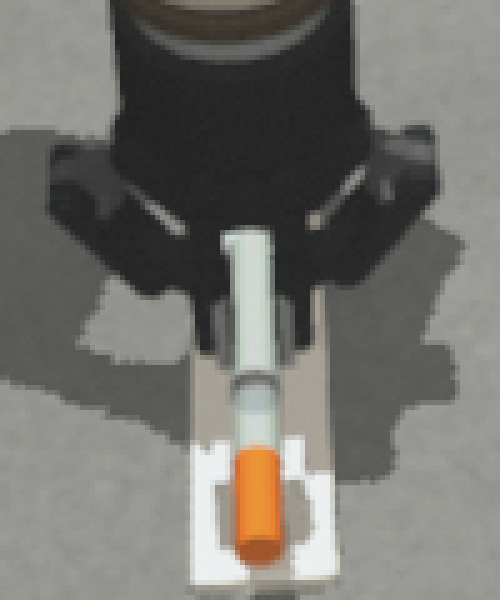

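The rod now sits between both pads, with the pad tips at crop (215–295, 365), below the axis. The 0.16 opening is therefore a full grip. The rod axis is 31 mm above the reported TCP. Lifting.

apply_moves:
  commands: [0, 0, -5, 0, 0, 0, 0, 0, -15, 0, 0, 0, 0, 0, -30, 0, 0, 0, 0, 0, -45, 0, 0, 0, 0, 0, -45, 0, 0, 0]

```text
clock: 8.7
position: [0.4617, -0.1793, 0.0656]
tool_rot: [[0.279, 0.96, 0.003], [0.96, -0.279, -0.002], [-0.001, 0.004, -1.0]]
contact_force: [-0.9, 0.5, -1.8]
opening: 0.162
finger_force: 58.6
```

```bash
sed -i 's/p=np.array(grasp)-.005/p=np.array(grasp)-.031/' h.py; python3 -c "
from h import *
info();print(rel([.5776,-.081,.085],101.4))"
```

```text
t 8.7 pos [ 461.7 -179.3   65.6] x [ 0.279   0.9603 -0.0014] z [ 0.0033 -0.0024 -1.    ] F [-0.9  0.5 -1.8] T [-0.06  0.    0.02] open 0.162 ff 58.556057810783386
([126.8, 83.8, 11.8], [0.0035, 0.0023, -0.4817])
```

apply_moves:
  commands: [126.8, 83.8, 0, 0, 0, -0.4817, 126.8, 83.8, 0, 0, 0, -0.4817, 126.8, 83.8, 10, 0, 0, -0.4817, 126.8, 83.8, 10, 0, 0, -0.4817, 126.8, 83.8, 10, 0, 0, -0.4817, 126.8, 83.8, 10, 0, 0, -0.4817]

```text
clock: 9.45
position: [0.5756, -0.0808, 0.0537]
tool_rot: [[-0.196, 0.981, -0.0], [0.981, 0.196, -0.0], [-0.0, -0.0, -1.0]]
contact_force: [1.0, -0.7, -2.1]
opening: 0.164
finger_force: 58.9
```

```bash
python3 - <<'E'
from h import *
info()
I={n:arm.capture(n) for n in P}
info()
for n in I:
    cv2.imwrite(f'pics/{n}3.png',I[n])
    for q in("nose","tail"): print(n,q,[(np.round(d["uv"],1).tolist(),round(d["confidence"],2)) for d in arm.tip_of(q,n)[:2]])
g=arm.state()["position"]+[0,0,.031];d=arm.state()["tool_rot"][:,0]
print({n:[proj(n,g+s*d)[0].round(1) for s in(.15,-.09)]+[proj(n,[.542,.0955,.085])[0].round(1)] for n in P})
c=[]
for n,x,y in(("side",250,180),("top",275,235)):
    c.append(cv2.resize(I[n][y:y+120,x:x+80],None,fx=5,fy=5,interpolation=cv2.INTER_CUBIC))
cv2.imwrite("pics/pre.png",np.hstack(c))
E
```

```text
t 9.45 pos [575.6 -80.8  53.7] x [-1.958e-01  9.806e-01 -1.000e-04] z [-2.e-04 -2.e-04 -1.e+00] F [ 1.  -0.7 -2.1] T [-0.03 -0.01 -0.03] open 0.164 ff 58.9092081785202
t 9.55 pos [575.9 -80.8  53.9] x [-1.960e-01  9.806e-01 -3.000e-04] z [ 3.e-04 -2.e-04 -1.e+00] F [ 0.2 -0.8 -1.8] T [-0.04  0.02 -0.03] open 0.164 ff 58.909313678741455
side nose [([290.2, 219.2], 0.65), ([283.5, 336.1], 0.26)]
side tail [([356.5, 294.5], 0.8)]
top nose [([297.0, 256.0], 0.8)]
top tail []
{'side': [array([288.5, 219.6]), array([354.2, 291.8]), array([282.3, 212. ])], 'top': [array([296.2, 252.8]), array([408.3, 226.9]), array([282.4, 255.4])]}
```

View pics/pre.png

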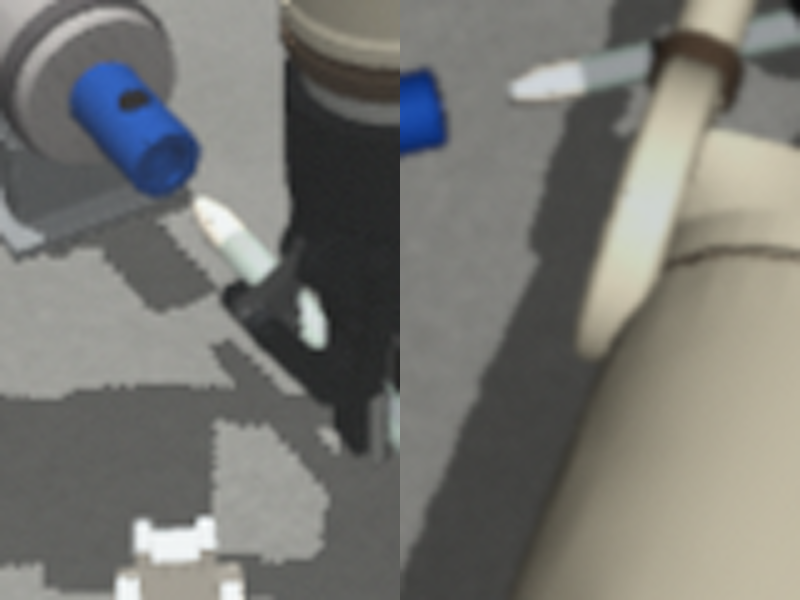

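```bash
cat > fit2.py <<'E'
import sys;sys.argv=['x']
from h import *
I={n:cv2.imread(f"pics/{n}0.png") for n in P}
b={}
for n in P:
    h=cv2.cvtColor(I[n],cv2.COLOR_BGR2HSV);m=((h[...,0]>100)&(h[...,0]<130)&(h[...,1]>110)).astype(np.uint8)
    b[n]=cv2.morphologyEx(m,cv2.MORPH_CLOSE,np.ones((5,5),np.uint8)).astype(float)
gb={"side":(258,188,300,230),"top":(248,242,295,280)}
def c(v):
    d=[np.cos(v[3]),np.sin(v[3]),v[4]];e=0
    for n in P:
        x,y,X,Y=gb[n];e+=((render(hull(n,cyl(v[:3],d,[(0,.017),(.06,.017)])),gb[n])-b[n][y:Y,x:X])**2).sum()
    return e
x0=np.array([.542,.0955,.085,1.77,0])
for k in range(3):
    r=minimize(c,x0,method="Nelder-Mead",options=dict(initial_simplex=x0+np.vstack([np.zeros(5),np.diag([.006,.006,.006,.05,.04])]),xatol=1e-5,fatol=1e-3,maxiter=600));x0=r.x
v=r.x;print("gland free fit",v[:3].round(4),np.degrees(v[3:]).round(2),round(r.fun,1),{n:proj(n,v[:3])[0].round(1) for n in P})
print("mouth eye",tri({"side":[283.2,213.0],"top":[283.0,256.2]}))
print("nose eye",tri({"side":[289.0,219.2],"top":[296.8,253.2]}))
s=arm.state();print("nose by tool",s["position"]+[0,0,.031]+.15*s["tool_rot"][:,0])
E
python3 fit2.py
```

```text
gland free fit [0.5416 0.096  0.0842] [100.9    0.15] 66.9 {'side': array([282.1, 212.2]), 'top': array([282.2, 255.6])}
mouth eye (array([0.54188939, 0.09426622, 0.08291452]), np.float64(0.681119157886485))
nose eye (array([0.54633682, 0.06518784, 0.08683771]), np.float64(0.3959477275367931))
nose by tool [0.54656771 0.06671326 0.08475281]
```

Measured, the nose is 30 mm short of the mouth and about 1.3 mm off to one side, at the right height. I'll correct that and enter slowly.

apply_moves:
  commands: [8, 1.3, 0, 0, 0, 0, 18, 1.3, 0, 0, 0, 0, 26, 1.3, 0, 0, 0, 0, 31, 1.3, 0, 0, 0, 0, 35, 1.3, 0, 0, 0, 0, 38, 1.3, 0, 0, 0, 0, 38, 1.3, 0, 0, 0, 0]

```text
clock: 10.62
position: [0.5699, -0.0424, 0.0536]
tool_rot: [[-0.198, 0.98, -0.0], [0.98, 0.198, -0.0], [-0.0, -0.0, -1.0]]
contact_force: [0.3, -0.3, -2.2]
opening: 0.165
finger_force: 58.9
```

```bash
cat > i.py <<'E'
from h import *
F=[];T=[]
for k in range(3):
    s=arm.state();F.append(s["tool_rot"].T@s["contact_force"]);T.append(s["tool_rot"].T@s["wrist_torque"])
    if k<2: arm.capture("top")
m=np.array([.542,.0955,.085]);d=np.array([np.cos(np.radians(101.4)),np.sin(np.radians(101.4)),0]);g=s["position"]+[0,0,.031]-m
print("t",round(s["clock"],2),"grasp rel mouth mm: along",(g@d*1000).round(1),"lat",(g@[d[1],-d[0],0]*1000).round(1),"up",(g[2]*1000).round(1),"yaw",np.degrees(np.arctan2(s["tool_rot"][1,0],s["tool_rot"][0,0])).round(2),"Ftool",np.mean(F,0).round(1),"Ttool",np.mean(T,0).round(2),"open",round(s["opening"],3))
E
python3 i.py
```

```text
t 10.72 grasp rel mouth mm: along -141.0 lat 0.2 up -0.4 yaw 101.39 Ftool [-0.4  0.   2. ] Ttool [-0.01 -0.07 -0.03] open 0.165
```

apply_moves:
  commands: [3, 0, 0, 0, 0, 0, 6, 0, 0, 0, 0, 0, 9, 0, 0, 0, 0, 0, 12, 0, 0, 0, 0, 0, 12, 0, 0, 0, 0, 0]

```text
clock: 11.35
position: [0.5675, -0.0304, 0.0536]
tool_rot: [[-0.198, 0.98, -0.0], [0.98, 0.198, 0.0], [0.0, -0.0, -1.0]]
contact_force: [-0.2, -0.2, -2.2]
opening: 0.16
finger_force: 58.9
```

```bash
python3 i.py
```

```text
t 11.45 grasp rel mouth mm: along -128.7 lat 0.1 up -0.4 yaw 101.4 Ftool [-0.3  0.   1.9] Ttool [ 0.05 -0.   -0.04] open 0.163
```

apply_moves:
  commands: [3, 0, 0, 0, 0, 0, 6, 0, 0, 0, 0, 0, 9, 0, 0, 0, 0, 0, 12, 0, 0, 0, 0, 0, 15, 0, 0, 0, 0, 0, 18, 0, 0, 0, 0, 0, 21, 0, 0, 0, 0, 0, 24, 0, 0, 0, 0, 0, 24, 0, 0, 0, 0, 0]

```text
clock: 12.58
position: [0.5641, -0.0098, 0.0545]
tool_rot: [[-0.198, 0.98, 0.003], [0.98, 0.198, -0.005], [-0.005, 0.002, -1.0]]
contact_force: [0.8, -10.3, -1.9]
opening: 0.163
finger_force: 59.1
```

```bash
python3 i.py
```

```text
t 12.68 grasp rel mouth mm: along -107.4 lat 0.8 up 0.4 yaw 101.41 Ftool [-9.4 -1.3  1.6] Ttool [ 0.19 -1.49 -0.14] open 0.163
```

apply_moves:
  commands: [4, 0, 0, 0, 0, 0, 8, 0, 0, 0, 0, 0, 12, 0, 0, 0, 0, 0, 16, 0, 0, 0, 0, 0, 20, 0, 0, 0, 0, 0, 24, 0, 0, 0, 0, 0, 28, 0, 0, 0, 0, 0, 32, 0, 0, 0, 0, 0, 32, 0, 0, 0, 0, 0]

```text
clock: 13.8
position: [0.5569, 0.0229, 0.0537]
tool_rot: [[-0.198, 0.98, 0.001], [0.98, 0.198, -0.002], [-0.002, 0.0, -1.0]]
contact_force: [0.7, -5.2, -3.2]
opening: 0.164
finger_force: 58.8
```

```bash
python3 i.py
```

```text
t 13.9 grasp rel mouth mm: along -73.9 lat 0.2 up -0.4 yaw 101.4 Ftool [-5.3 -0.2  3.1] Ttool [ 0.04 -0.83 -0.05] open 0.158
```

apply_moves:
  commands: [4, 0, 0, 0, 0, 0, 8, 0, 0, 0, 0, 0, 12, 0, 0, 0, 0, 0, 16, 0, 0, 0, 0, 0, 20, 0, 0, 0, 0, 0, 24, 0, 0, 0, 0, 0, 28, 0, 0, 0, 0, 0, 32, 0, 0, 0, 0, 0, 36, 0, 0, 0, 0, 0, 40, 0, 0, 0, 0, 0, 44, 0, 0, 0, 0, 0, 48, 0, 0, 0, 0, 0, 48, 0, 0, 0, 0, 0]

```text
clock: 15.52
position: [0.547, 0.0705, 0.0533]
tool_rot: [[-0.197, 0.98, -0.0], [0.98, 0.197, -0.001], [-0.001, -0.0, -1.0]]
contact_force: [0.3, -3.4, -5.1]
opening: 0.163
finger_force: 58.7
```

```bash
python3 i.py
```

```text
t 15.62 grasp rel mouth mm: along -25.2 lat -0.0 up -0.7 yaw 101.39 Ftool [-3.6 -0.4  4.5] Ttool [ 0.02 -0.72 -0.04] open 0.16
```

apply_moves:
  commands: [0, 0, 0, 0, 0, 0, 0, 0, 0, 0, 0, 0, 0, 0, 0, 0, 0, 0, 0, 0, 0, 0, 0, 0, 0, 0, 0, 0, 0, 0, -35, 0, 0, 0, 0, 0, -67, 0, 0, 0, 0, 0, -67, 0, 0, 0, 0, 0, -67, 0, 0, 0, 0, 0]
  jaw: 45

```text
clock: 16.75
position: [0.56, 0.006, 0.0535]
tool_rot: [[-0.197, 0.98, -0.0], [0.98, 0.197, 0.001], [0.001, -0.0, -1.0]]
contact_force: [-0.0, -0.1, -0.3]
opening: 0.529
finger_force: 0.0
```

```bash
python3 i.py; python3 - <<'E'
from h import *
I={n:arm.capture(n) for n in P}
s=arm.state();g=s["position"]+[0,0,.031];d=s["tool_rot"][:,0]
for n in P:
    print(n,[(np.round(q["uv"],1).tolist(),round(q["confidence"],2)) for q in arm.tip_of("tail",n)[:2]],proj(n,g-.022*d)[0].round(1))
x,y=270,195
cv2.imwrite("pics/mid.png",cv2.resize(I["side"][y:y+110,x:x+110],None,fx=5,fy=5,interpolation=cv2.INTER_CUBIC))
E
```

```text
t 16.85 grasp rel mouth mm: along -90.8 lat -0.0 up -0.6 yaw 101.45 Ftool [ 0.   0.3 -0. ] Ttool [-0.01 -0.01 -0.02] open 0.529
side [] [309.7 242.1]
top [] [335.3 243.2]
```

View pics/mid.png

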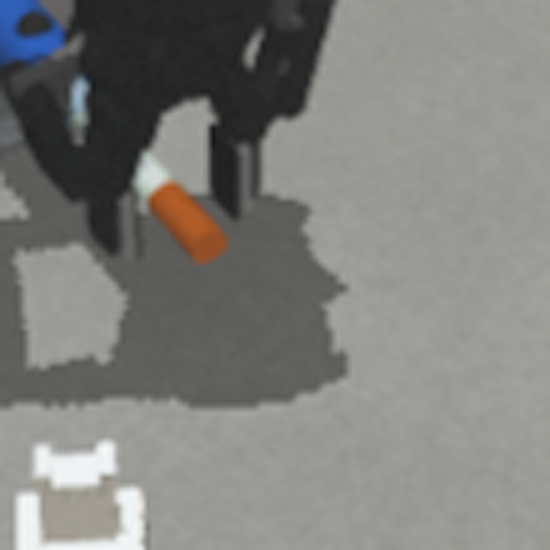

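The rod stays in the gland with the orange tail end at (311.6, 244), about 5 mm further back than estimated, and the open jaws straddle it. I'll move 8 mm back and grip.

apply_moves:
  commands: [-8, 0, 0, 0, 0, 0, -8, 0, 0, 0, 0, 0]

```text
clock: 17.3
position: [0.5621, -0.0029, 0.0537]
tool_rot: [[-0.197, 0.98, 0.0], [0.98, 0.197, -0.0], [-0.0, 0.0, -1.0]]
contact_force: [0.2, -0.2, -0.8]
opening: 0.53
finger_force: 0.0
```

apply_moves:
  commands: [0, 0, 0, 0, 0, 0, 0, 0, 0, 0, 0, 0, 0, 0, 0, 0, 0, 0, 0, 0, 0, 0, 0, 0, 0, 0, 0, 0, 0, 0, 0, 0, 0, 0, 0, 0]
  jaw: 0

```text
clock: 18.05
position: [0.5619, -0.0023, 0.0536]
tool_rot: [[-0.198, 0.98, -0.0], [0.98, 0.198, -0.0], [-0.0, -0.0, -1.0]]
contact_force: [-0.4, -0.7, 1.3]
opening: 0.163
finger_force: 58.5
```

```bash
python3 i.py
```

```text
t 18.15 grasp rel mouth mm: along -99.9 lat 0.1 up -0.4 yaw 101.4 Ftool [-0.3 -0.8 -1.1] Ttool [ 0.1  -0.07 -0.08] open 0.163
```

apply_moves:
  commands: [2, 0, 0, 0, 0, 0, 4, 0, 0, 0, 0, 0, 6, 0, 0, 0, 0, 0, 8, 0, 0, 0, 0, 0, 10, 0, 0, 0, 0, 0, 12, 0, 0, 0, 0, 0]

```text
clock: 18.9
position: [0.5607, 0.006, 0.0542]
tool_rot: [[-0.198, 0.98, 0.002], [0.98, 0.198, -0.006], [-0.006, 0.001, -1.0]]
contact_force: [1.1, -12.5, -0.7]
opening: 0.163
finger_force: 58.5
```

apply_moves:
  commands: [2, 0, 0, 0, 0, 0, 4, 0, 0, 0, 0, 0, 6, 0, 0, 0, 0, 0, 8, 0, 0, 0, 0, 0, 10, 0, 0, 0, 0, 0]

```text
clock: 19.52
position: [0.5586, 0.0158, 0.0541]
tool_rot: [[-0.198, 0.98, 0.002], [0.98, 0.198, -0.006], [-0.006, 0.001, -1.0]]
contact_force: [1.3, -13.3, -0.7]
opening: 0.16
finger_force: 58.5
```

apply_moves:
  commands: [1, 0, 0, 0, 0, 0, 2, 0, 0, 0, 0, 0, 3, 0, 0, 0, 0, 0, 4, 0, 0, 0, 0, 0, 5, 0, 0, 0, 0, 0, 6, 0, 0, 0, 0, 0]

```text
clock: 20.27
position: [0.5574, 0.0216, 0.0541]
tool_rot: [[-0.198, 0.98, 0.002], [0.98, 0.198, -0.006], [-0.007, 0.001, -1.0]]
contact_force: [1.1, -13.8, -0.8]
opening: 0.166
finger_force: 58.5
```

```bash
python3 i.py
```

```text
t 20.38 grasp rel mouth mm: along -75.3 lat 0.5 up 0.1 yaw 101.42 Ftool [-12.9  -1.7   0.3] Ttool [ 0.31 -2.03 -0.15] open 0.164
```

apply_moves:
  commands: [1, 0, 0, 0, 0, 0, 2, 0, 0, 0, 0, 0, 3, 0, 0, 0, 0, 0, 4, 0, 0, 0, 0, 0, 5, 0, 0, 0, 0, 0]

```text
clock: 21.0
position: [0.5564, 0.0265, 0.0541]
tool_rot: [[-0.198, 0.98, 0.002], [0.98, 0.198, -0.006], [-0.007, 0.001, -1.0]]
contact_force: [0.8, -14.3, -0.6]
opening: 0.16
finger_force: 58.5
```

apply_moves:
  commands: [1, 0, 0, 0, 0, 0, 2, 0, 0, 0, 0, 0, 3, 0, 0, 0, 0, 0, 4, 0, 0, 0, 0, 0]

```text
clock: 21.5
position: [0.5556, 0.0303, 0.0541]
tool_rot: [[-0.198, 0.98, 0.002], [0.98, 0.198, -0.006], [-0.007, 0.001, -1.0]]
contact_force: [1.1, -14.7, -0.1]
opening: 0.163
finger_force: 58.5
```

apply_moves:
  commands: [1, 0, 0, 0, 0, 0, 2, 0, 0, 0, 0, 0, 3, 0, 0, 0, 0, 0]

```text
clock: 21.88
position: [0.555, 0.0333, 0.0541]
tool_rot: [[-0.198, 0.98, 0.002], [0.98, 0.198, -0.006], [-0.007, 0.001, -1.0]]
contact_force: [0.2, -13.9, 0.3]
opening: 0.159
finger_force: 58.5
```

```bash
python3 i.py
```

```text
t 21.98 grasp rel mouth mm: along -63.2 lat 0.4 up 0.1 yaw 101.42 Ftool [-12.4  -2.1  -0.2] Ttool [ 0.33 -1.96 -0.16] open 0.162
```

apply_moves:
  commands: [1, 0, 0, 0, 0, 0, 2, 0, 0, 0, 0, 0, 3, 0, 0, 0, 0, 0, 4, 0, 0, 0, 0, 0]

```text
clock: 22.48
position: [0.5542, 0.0372, 0.0541]
tool_rot: [[-0.198, 0.98, 0.002], [0.98, 0.198, -0.006], [-0.007, 0.001, -1.0]]
contact_force: [0.6, -14.0, -0.3]
opening: 0.157
finger_force: 58.5
```

apply_moves:
  commands: [1, 0, 0, 0, 0, 0, 2, 0, 0, 0, 0, 0, 3, 0, 0, 0, 0, 0, 4, 0, 0, 0, 0, 0]

```text
clock: 22.98
position: [0.5533, 0.0411, 0.0541]
tool_rot: [[-0.198, 0.98, 0.002], [0.98, 0.198, -0.006], [-0.007, 0.0, -1.0]]
contact_force: [0.1, -14.7, 0.6]
opening: 0.161
finger_force: 58.5
```

apply_moves:
  commands: [1, 0, 0, 0, 0, 0, 2, 0, 0, 0, 0, 0, 3, 0, 0, 0, 0, 0]

```text
clock: 23.35
position: [0.5529, 0.0438, 0.0541]
tool_rot: [[-0.198, 0.98, 0.002], [0.98, 0.198, -0.007], [-0.007, 0.001, -1.0]]
contact_force: [0.1, -14.9, 0.8]
opening: 0.161
finger_force: 58.5
```

apply_moves:
  commands: [1, 0, 0, 0, 0, 0, 2, 0, 0, 0, 0, 0]

```text
clock: 23.6
position: [0.5525, 0.0452, 0.0541]
tool_rot: [[-0.198, 0.98, 0.002], [0.98, 0.198, -0.008], [-0.008, 0.0, -1.0]]
contact_force: [-0.2, -16.0, 0.5]
opening: 0.161
finger_force: 58.5
```

apply_moves:
  commands: [1, 0, 0, 0, 0, 0, 2, 0, 0, 0, 0, 0]

```text
clock: 23.85
position: [0.5523, 0.0467, 0.0541]
tool_rot: [[-0.198, 0.98, 0.002], [0.98, 0.198, -0.009], [-0.009, 0.0, -1.0]]
contact_force: [0.9, -19.5, -1.4]
opening: 0.163
finger_force: 58.5
```

The extra force is about 5 N over the roughly 14 N drag, with about 3 mm of spring travel, so the rod is home. I'll relax the push slightly and release.

apply_moves:
  commands: [-1, 0, 0, 0, 0, 0, -2, 0, 0, 0, 0, 0]

```text
clock: 24.1
position: [0.5522, 0.0467, 0.0541]
tool_rot: [[-0.198, 0.98, 0.001], [0.98, 0.198, -0.005], [-0.005, 0.0, -1.0]]
contact_force: [-0.3, -8.8, 1.8]
opening: 0.163
finger_force: 58.7
```

```bash
python3 i.py
```

```text
t 24.2 grasp rel mouth mm: along -49.8 lat 0.4 up 0.1 yaw 101.41 Ftool [-10.1  -2.2  -1.1] Ttool [ 0.35 -1.66 -0.15] open 0.162
```

apply_moves:
  commands: [0, 0, 0, 0, 0, 0, 0, 0, 0, 0, 0, 0, 0, 0, 0, 0, 0, 0, 0, 0, 0, 0, 0, 0, 0, 0, 0, 0, 0, 0, -20, 0, 0, 0, 0, 0, -50, 0, 0, 0, 0, 0, -80, 0, 0, 0, 0, 0, -80, 0, -30, 0, 0, 0, -80, 0, -80, 0, 0, 0, -80, 0, -110, 0, 0, 0, -80, 0, -110, 0, 0, 0]
  jaw: 50

```text
clock: 25.7
position: [0.5695, -0.0306, 0.1669]
tool_rot: [[-0.197, 0.98, 0.006], [0.98, 0.197, -0.002], [-0.003, 0.006, -1.0]]
contact_force: [-0.3, 0.5, -0.8]
opening: 0.585
finger_force: 0.0
```

```bash
python3 - <<'E'
from h import *
info()
I={n:arm.capture(n) for n in P}
d=np.array([np.cos(np.radians(101.4)),np.sin(np.radians(101.4)),0])
for n in P:
    print(n,[(np.round(q["uv"],1).tolist(),round(q["confidence"],2)) for q in arm.tip_of("tail",n)[:2]],[proj(n,np.array([.542,.0955,.085])-s*d)[0].round(1).tolist() for s in(.06,.07,.08)])
c=[cv2.resize(I[n][y:y+150,x:x+100],None,fx=4,fy=4,interpolation=cv2.INTER_CUBIC) for n,x,y in(("side",240,170),("top",250,200))]
cv2.imwrite("pics/end.png",np.hstack(c))
E
```

```text
t 25.7 pos [569.5 -30.6 166.9] x [-0.1968  0.9804 -0.0033] z [ 0.0064 -0.0021 -1.    ] F [-0.3  0.5 -0.8] T [ 0.03 -0.01 -0.02] open 0.585 ff 0.0
side [([298.4, 231.1], 0.69)] [[296.4, 227.4], [298.8, 230.0], [301.3, 232.7]]
top [([313.4, 250.3], 0.57)] [[310.5, 248.9], [315.2, 247.8], [319.9, 246.7]]
```

View pics/end.png

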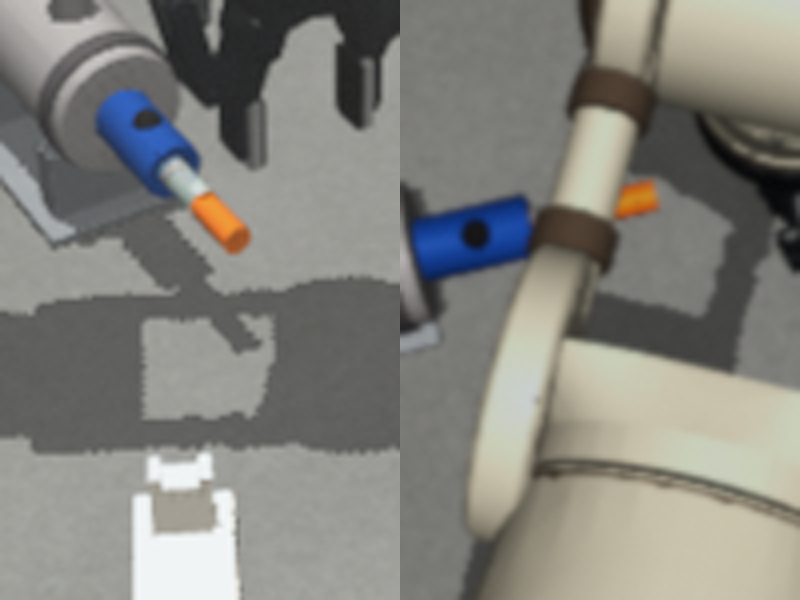

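The rod is home and free of the gripper. The tail is at (299, 231) in the side view, about 70 mm out of the gland, and it lines up with the bore. The arm is clear of everything.

```bash
python3 -c "
from bench import arm
print(arm.job_done())"
```

```text
the job is handed in; nothing more can be done
None
```

The lamp is home and the job is handed in (verdict not shown): the spring contact reads about 5 N over the drag (target 4 N), the tail stands about 70 mm out of the gland, the gripper is clear, and it took about 26 s.

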